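# Clear the sowing bay and draw the module tray in until its catches snap

### The arm

A 6-joint arm with a two-finger parallel gripper is mounted at the origin on the work surface; the furniture and walls round the work are solid. World frame = base frame: x ahead of the robot, y to its left, z up, the work surface at z = 0. Lengths are in m, angles in rad, forces in N, time in s.
With the tool pointing down it reaches from about 0.325 to 0.9 m from the base axis. Payload 3.5 kg.
Tool frame: the origin (TCP) lies on the centre line of the jaws, within the pads' length; the fingertips stand 11 mm ahead of it and the grasp point (between the pads) lies 8 mm behind it; z points along the fingers, y is the direction in which the jaws open and shut (so a half turn about z gives the same grasp; the last joint's range is limited). The gripper opens to 85 mm and grips with 20 to 120 N. Pads are 22 mm wide; open, the fingers measure 114 mm over their backs; the gripper's body (76 mm by 85 mm) begins 54 mm behind the grasp point. The pads swing forward as they close: fully open they stand 13 mm farther back than shut.
Start: joints at [1.159, 0.276, -0.026, 1.268, 0, 1.467], TCP at [0.19, 0.595, 0.213] pointing down, gripper open.
Joint ranges: [-3.12, 3.12], [-0.85, 1.88], [-1.08, 1.24], [-1.95, 2.15], [-1.57, 1.53], [-3.14, 3.14]. Speed limits (rad/s): [2.57, 2.57, 3.14, 3.14, 3.14, 3.14].

### API

Orientations are given as a unit quaternion [w, x, y, z].
In Python, from bench import manip, viewer, ticket gives the robot as it stands.
- The arm moves only by the tool send_rows, never from a script. Its argument "deltas" is a list of rows, each a list of 7 numbers: the shift along the tool's x, y, z in cm, then the turn, a rotation vector about the tool's x, y, z in degrees, then the finger opening in cm, from 0 to 8.54. In form: [[dx, dy, dz, rx, ry, rz, claw], ...]. A call has 1 to 8 rows; each row shifts and turns the pose as measured when the row begins, along the tool's axes as they then stand; what a row does not reach is not made up. A row lasts 1/10 s, in which the tool goes at most 50 mm and 8.59 degrees, less where a joint would pass 70% of its speed; a pose out of reach is approached as far as the arm can. A call is refused whole if a number of a shift passes 5 or a number of a turn 8.59, either way. A call with a gripper value outside its range is refused whole. The fingers move at their own pace and stop on an object; "squeeze" is the grip in N (left out, the last holds). Time passes only in rows, so rows that do not move let the fingers close. It gives the time, the measured TCP pose, the force and the opening at its end, in the units of the state.
- manip.state(): the state, without advancing time (a new reading comes with each control period).
- viewer.get_image(name): name is "scene" or "top" or "wrist"; returns the picture (480x640x3 uint8, blue, green, red); there is no depth.
- viewer.camera_params(name): a dict with "K" (3x3 intrinsics, pixels), "extrinsics" (4x4, takes a point from camera to world coordinates); the wrist camera has in their place "hand_eye" (4x4, takes a point from camera to tool coordinates, whose origin is the TCP and whose axes are the flange's). Camera axes: x right, y up, looking along -z (the intrinsics and any distortion apply to the point x, -y, -z); pixel columns grow to the right and rows downward; lengths in m; the calibration is good to about 2 mm. A picture is of the moment at which its call begins: read the wrist's pose just before it. camera_params takes no time and is no camera call.
- ticket.close_job(): hands the job in, once; it reports no verdict.
The state is a dict: "clock": time; "qpos": joint angles; "dq": joint speeds; "tau": joint torques, N m; "tool_pos": TCP position; "tool_rot": TCP orientation; "wrist_force": force on the tool from outside, world axes, zero at the start; "moment": the same for the moment, N m; "grip_width": finger opening in m.
Only numpy, scipy, OpenCV 4.12 (cv2) and the standard library are available. Lean on these libraries where they do the work, as an engineer would, in place of code of your own. Each camera call takes 0.05 s, during which the arm holds its last target. There are 200 camera calls.

### The job

Get the sowing bay ready: lay the dibber that was left in the bay flat inside the wooden tool tray beside it. Then hook your fingertips behind the far rim of the black module tray and draw it towards the robot, square into the bay, until both spring catches have snapped over its near rim; stop pulling there rather than ramming it against the stop. Leave both pot stacks, the watering rose and the label bundle as they stand.

Things in the scene. Friction and masses are not known exactly. Their poses are not given: they have to be found in the camera images.
- bay: Sowing bay fixed to the bench: timber stop at its near end, two side rails, all 56 mm high; open at the far end and on top, no floor. Origin: on the bench where the tray's centre lies when fully home; x out of the mouth, away from the robot, y left. Stop face at x -80 mm; rails 20 mm thick, inner faces y +-122 mm (6 mm play each side), from the stop to x 0. Bay position and yaw vary.
- bay_mouth (a point): Middle of the bay's mouth, on the bench (bay x +38 mm, y 0; bay axes). From the rails' ends (bay x 0, y +-122 mm) 3 mm steel lead-ins, 56 mm high, flare out at 0.6 rad to here: x +38 mm, y +-148 mm.
- catch_left (a joint): Left sprung catch, hinged on the left rail (bay y +147 mm); angle in rad, 0 = down, grows to 0.8 as lifted. Steel flap over the rail; its V nose (24 mm wide, at bay y +82 mm) has its tip at bay x -67 mm, 48 mm up, and a ramp rising away from the robot. The tray's near rim lifts it by about 0.1 rad over the last 25 mm; then it drops behind the rim. Both resist with 10 to 18 N at the peak.
- catch_right (a joint): Right sprung catch, the mirror image of the left one, hinged on the right rail, nose at bay y -82 mm; angle in rad: 0 = down, grows to 0.8 as lifted.
- module_tray: Loose black plastic cell tray, 160 mm (x) by 232 mm (y) over the rim, 55 mm high, 0.2 to 0.4 kg, beyond the bay's mouth, askew. Origin: centre of its underside; x to its far side, z up. Body 144 x 216 mm, upright walls, 8 mm wide overhanging rim. Its 22 mm cells, 11 mm below the rim, are too small for fingers: push or hook it from outside the rim. Friction about 0.5 to 0.7.
- far_rim (a point): Middle of the outer edge of the module tray's far rim, at the top: tray x +80 mm, y 0, z 55 mm. The rim is 3.5 mm thick, so its edge spans heights 51.5 to 55 mm.
- dibber: Wooden dibber with steel point, 170 mm long, 27 mm thick, 30 mm high as it lies, 70 g, lying across the bay between the rails. Origin: middle of its length, on its underside; y along its length (point to -y), z up. Barrel from y -34 to +85 mm, axis 15 mm above the underside; grip it across at the origin.
- tool_tray: Low open wooden tray, fixed, left or right of the bay; 220 mm (x) by 120 mm (y), walls 22 mm high and 7 mm thick, floor 7 mm thick. Origin: centre of its underside; x along its length, roughly away from the robot.
- pot_stack: Bystander: upright stack of nested terracotta-brown pots, 70 mm in diameter, 161 mm high, on the side of the bay where the tool tray is not. Origin: centre of its underside.
- rose: Bystander: brass watering-can rose, 70 mm in diameter, 59 mm high, to the left or right of the module tray, towards the back. Origin: centre of its underside.
- short_stack: Bystander: upright stack of nested dark pots, 77 mm in diameter, 108 mm high, on the other side of the module tray from the rose. Origin: centre of its underside.
- label_bundle: Bystander: bundle of white stick labels, 109 x 17 x 15 mm, lying 45 to 65 mm beyond the tray's far rim, roughly parallel to it. Origin: centre of its underside; x along its length.
Mind the look-alikes: they are no part of the job. Several things look just like the dibber: the one meant starts farthest to the robot's left.

How it is judged:
By the outcome, as a careful person would: the job done as asked, in the order asked, and still so for the second after the job is handed in, with the robot touching nothing.
It also fails if it takes over 69 s, if anything falls off the work surface, if the arm or the gripper's body presses on something with over 40 N, if the wrist force passes 120 N, or if a joint passes its speed limit or range.

## Working session

There is one attempt and no reset: what is moved stays moved. The work goes in short steps, Python scripts to look and compute and a tool call to move; the robot and the scene stay as the last step left them, time stands still between calls to the robot, and variables do not carry over. Pictures are saved under pics/ and viewed, about 8 in all and at most 12, crops included, and the job is handed in when it is done.

Besides the shell and the picture viewer there is one more tool, called after ">>>" as a command line: name --pt "numbers of a row" for each row, then --argument value for the rest. send_rows: Moves the arm, as the interface text tells. Its arguments: {"type":"object","properties":{"deltas":{"type":"array","items":{"type":"array","items":{"type":"number"}}},"squeeze":{"type":"number"}},"required":["deltas"]}

```bash
mkdir -p pics
cat > h.py <<'E'
import numpy as np,cv2
from bench import manip,viewer,ticket
from scipy.spatial.transform import Rotation as R
def T(name,st=None):
    p=viewer.camera_params(name)
    if name!="wrist": return np.array(p["K"]),np.array(p["extrinsics"]),p
    st=st or manip.state(); q=st["tool_rot"]
    M=np.eye(4);M[:3,:3]=R.from_quat([q[1],q[2],q[3],q[0]]).as_matrix();M[:3,3]=st["tool_pos"]
    return np.array(p["K"]),M@np.array(p["hand_eye"]),p
def ray(K,E,u,v,z):
    d=E[:3,:3]@(np.diag([1,-1,-1])@np.linalg.inv(K)@[u,v,1]); o=E[:3,3]
    return o+d*(z-o[2])/d[2]
def proj(K,E,P):
    c=np.linalg.inv(E)@np.append(P,1); c=K@[c[0],-c[1],-c[2]]; return c[:2]/c[2]
E
python3 - <<'E'
from h import *
s=manip.state();print(s)
for n in("scene","top"):
    cv2.imwrite(f"pics/{n}0.png",viewer.get_image(n))
for n in("scene","top","wrist"): print(n,T(n)[2])
E
```

```text
{'clock': 0.0, 'qpos': array([ 1.15861622e+00,  2.77139476e-01, -2.78916427e-02,  1.26797886e+00,
       -6.38546598e-06,  1.46741288e+00]), 'dq': array([-0.00038936,  0.00043836,  0.00087496,  0.00184781, -0.00073617,
        0.00036759]), 'tau': array([ 2.99410613e-04, -4.45503938e+01,  2.95208269e+01,  1.63074170e-02,
       -2.50280283e-05,  2.04353121e-06]), 'tool_pos': array([0.18961841, 0.59468593, 0.21145064]), 'tool_rot': array([-2.79082141e-04,  1.53785514e-01,  9.88103634e-01, -1.07106541e-03]), 'wrist_force': array([ 0.25213616,  0.66490792, -0.07262203]), 'moment': array([ 0.05738908, -0.05986232,  0.01528321]), 'grip_width': 0.0851253441081117}
scene {'K': array([[624.63700082,   0.        , 321.98002434],
       [  0.        , 624.63700082, 235.98799905],
       [  0.        ,   0.        ,   1.        ]]), 'extrinsics': array([[ 0.71497909,  0.39577167, -0.57634164, -0.27503771],
       [-0.6987513 ,  0.37681574, -0.60807609, -0.80286858],
       [-0.02348469,  0.83748116,  0.54596134,  0.80999245],
       [ 0.        ,  0.        ,  0.        ,  1.        ]])}
top {'
[... 335 characters left out ...]
5e-03],
       [-1.38753271e-04,  1.97913668e-01,  9.80219445e-01,
         1.39567380e+00],
       [ 0.00000000e+00,  0.00000000e+00,  0.00000000e+00,
         1.00000000e+00]])}
wrist {'K': array([[425.52233351,   0.        , 322.31963587],
       [  0.        , 425.52233351, 242.66950049],
       [  0.        ,   0.        ,   1.        ]]), 'hand_eye': array([[ 4.42647321e-04,  9.62635877e-01,  2.70798769e-01,
         6.84695294e-02],
       [ 9.99999883e-01, -4.78388912e-04,  6.59791034e-05,
        -4.50486959e-04],
       [ 1.93060980e-04,  2.70798708e-01, -9.62635976e-01,
        -1.61864230e-01],
       [ 0.00000000e+00,  0.00000000e+00,  0.00000000e+00,
         1.00000000e+00]])}
```

View pics/top0.png

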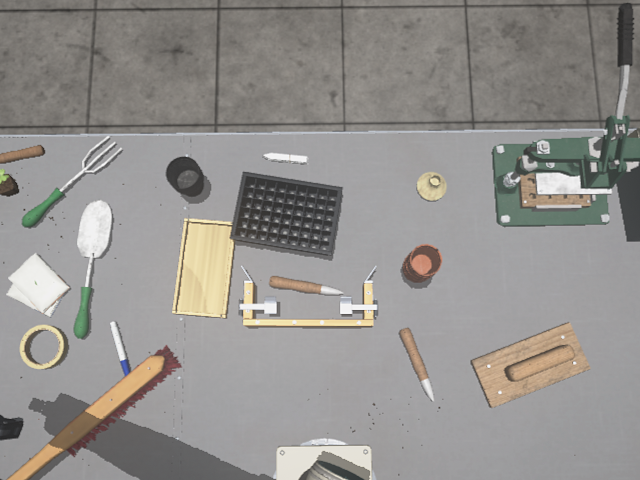

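View pics/scene0.png

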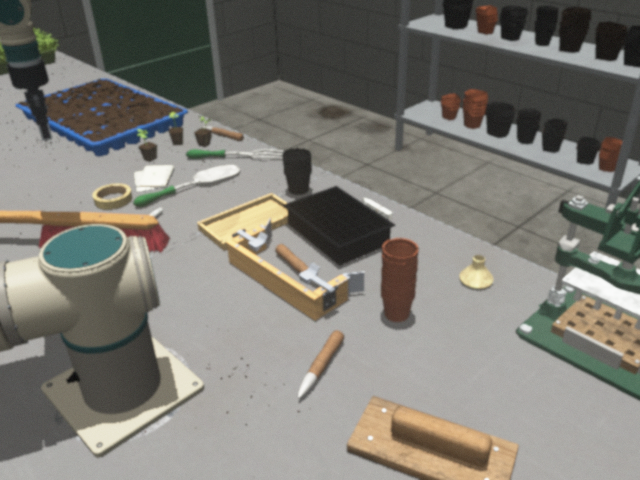

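The top view shows the dibber in the bay at (305,285), with its point to the right. A look-alike lies at (417,365). The tool tray is at (205,268), the black tray at (287,213), the bay at (308,305), the brown pots at (422,263), the dark pots at (185,175), the rose at (432,186) and the labels at (286,158).

Run:
```python
from h import *
im=cv2.imread("pics/top0.png");K,E,_=T("top")
hsv=cv2.cvtColor(im,cv2.COLOR_BGR2HSV)
def f(name,lo,hi,box,z,minA=60):
    m=cv2.inRange(hsv,lo,hi);b=np.zeros_like(m);x0,y0,x1,y1=box;b[y0:y1,x0:x1]=255
    m=cv2.morphologyEx(m&b,cv2.MORPH_OPEN,np.ones((2,2)))
    for c in cv2.findContours(m,0,2)[0]:
        if cv2.contourArea(c)<minA: continue
        r=cv2.minAreaRect(c)
        w=[ray(K,E,*p,z)[:2] for p in cv2.boxPoints(r)]
        print(name,np.round(r[0],1),"A",cv2.contourArea(c),"ctr",np.round(ray(K,E,*r[0],z)[:2],4),"corn",np.round(w,3).tolist())
f("bay",(15,60,120),(35,255,255),(238,270,385,335),.056)
f("ttray",(15,40,120),(35,255,255),(165,212,240,325),.022,500)
f("mtray",(0,0,0),(180,255,75),(225,165,350,265),.055,1000)
f("dib",(3,90,40),(16,255,200),(260,265,345,305),.015)
cr=cv2.resize(im[150:340,160:460],None,fx=2.6,fy=2.6,interpolation=cv2.INTER_CUBIC)
cv2.imwrite("pics/crop.png",cr)
```

```text
bay [341. 323.] A 167.5 ctr [ 0.3616 -0.041 ] corn [[0.369, -0.004], [0.368, -0.078], [0.355, -0.078], [0.356, -0.004]]
bay [308.5 323. ] A 139.0 ctr [0.3624 0.0296] corn [[0.369, 0.057], [0.369, 0.002], [0.356, 0.003], [0.356, 0.057]]
bay [277. 323.] A 186.0 ctr [0.3633 0.0981] corn [[0.37, 0.135], [0.369, 0.061], [0.356, 0.061], [0.357, 0.135]]
bay [368.  318.5] A 130.5 ctr [ 0.3706 -0.1   ] corn [[0.387, -0.087], [0.387, -0.114], [0.354, -0.113], [0.355, -0.087]]
bay [249.5 315.5] A 69.0 ctr [0.3802 0.1581] corn [[0.39, 0.17], [0.39, 0.146], [0.37, 0.146], [0.371, 0.17]]
bay [369.5 294. ] A 143.5 ctr [ 0.424  -0.1048] corn [[0.446, -0.096], [0.446, -0.115], [0.402, -0.114], [0.402, -0.094]]
bay [249.2 293.6] A 119.0 ctr [0.4282 0.1591] corn [[0.408, 0.171], [0.451, 0.167], [0.449, 0.148], [0.406, 0.151]]
ttray [204.8 268.4] A 4920.5 ctr [0.4907 0.2644] corn [[0.389, 0.334], [0.612, 0.317], [0.596, 0.193], [0.374, 0.214]]
mtray [287. 213.] A 2881.5 ctr [0.6097 0.0759] corn [[0.56, 0.191], [0.698, 0.172], [0.66, -0.041], [0.524, -0.017]]
```

View pics/crop.png

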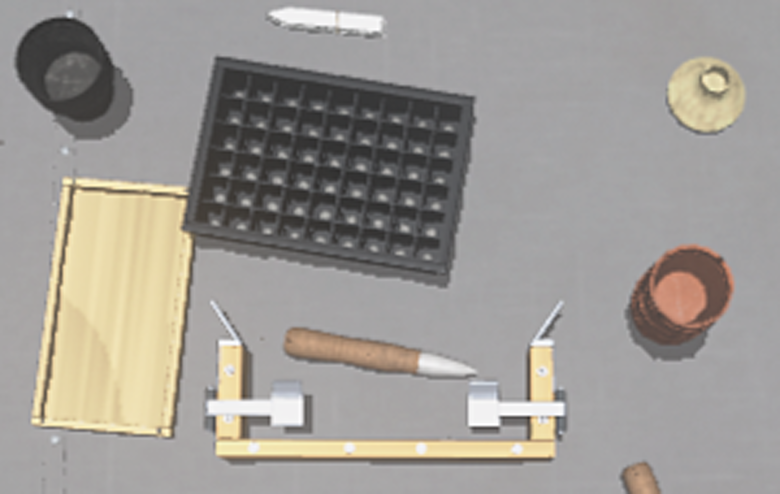

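The crop confirms the layout. The rail ends are near crop (231,343) and (541,346), and the dibber runs from (285,340) to its tip at (476,374). The tray's rim corners are near (218,57), (474,97), (447,270) and (183,232).

Run:
```python
from h import *
K,E,_=T("top")
def w(u,v,z): return ray(K,E,160+(u+.5)/2.6-.5,150+(v+.5)/2.6-.5,z)
for n,z,ps in [("rails end",.056,[(231.5,342),(541.5,345)]),("stop near",.056,[(217,458),(555,458)]),("leadin tips",.056,[(212,303),(561,302)]),
 ("noses",.056,[(287,404),(484,404)]),
 ("dib ends",.015,[(285,341),(476,374)]),("mtray fl fr nr nl",.055,[(218,57),(474,97),(447,270),(183,232)]),
 ("ttray fl fr nr nl",.022,[(66,179),(190,187),(172,436),(33,425)]),
 ("pot rim",.161,[(690,283)]),("rose base",.0,[(706,96)]),("short top",.108,[(64,64)]),("labels",.015,[(268,14),(384,26)])]:
    print(n,[np.round(w(*p,z)[:2],4).tolist() for p in ps])
```

```text
rails end [[0.4555, 0.1605], [0.4497, -0.1021]]
stop near [[0.358, 0.1716], [0.3546, -0.1108]]
leadin tips [[0.4892, 0.1775], [0.4864, -0.1198]]
noses [[0.4024, 0.1133], [0.4004, -0.0524]]
dib ends [[0.4615, 0.1185], [0.4305, -0.0477]]
mtray fl fr nr nl [[0.7084, 0.1752], [0.669, -0.0492], [0.5155, -0.0231], [0.5515, 0.2034]]
ttray fl fr nr nl [[0.6077, 0.3129], [0.5991, 0.2027], [0.3795, 0.2147], [0.3904, 0.3344]]
pot rim [[0.4834, -0.2119]]
rose base [[0.6837, -0.2628]]
short top [[0.6865, 0.2985]]
labels [[0.7618, 0.1353], [0.749, 0.0297]]
```

Add to h.py:
```python
def go(x,y,z,yaw):
    """remaining move to TCP (x,y,z), tool pointing down, tool y axis at world angle yaw; in tool axes, cm / deg"""
    s=manip.state();q=s["tool_rot"];C=R.from_quat([q[1],q[2],q[3],q[0]])
    Y=np.array([np.cos(yaw),np.sin(yaw),0]);Z=np.array([0,0,-1.])
    D=R.from_matrix(np.c_[np.cross(Y,Z),Y,Z])
    print("t",round(s["clock"],2),"pos",np.round(s["tool_pos"],4),"F",np.round(s["wrist_force"],1),"w",round(s["grip_width"],4),
      "\n shift",np.round(C.inv().apply(np.array([x,y,z])-s["tool_pos"])*100,2),"turn",np.round((C.inv()*D).as_rotvec(degrees=True),2))
```

```text
(no output)
```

>>> send_rows --pt "-3.2 -3.5 0 0 0 0 8.5" --pt "-3.2 -3.5 0 0 0 0 8.5" --pt "-3.2 -3.5 0 0 0 0 8.5" --pt "-3.2 -3.5 0 0 0 0 8.5" --pt "-3.2 -3.5 0 0 0 0 8.5" --pt "-3.2 -3.5 0 0 0 0 8.5" --pt "-3.2 -3.5 0 0 0 0 8.5" --pt "-3.2 -3.5 0 0 0 0 8.5"

```text
clock: 0.9
tool_pos: [0.3505, 0.2426, 0.2071]
tool_rot: [-0.001, 0.148, 0.989, -0.002]
wrist_force: [0.9, 1.0, -0.1]
grip_width: 0.0852
```

```bash
python3 -c "
from h import *
go(.446,.035,.21,-.185)"
```

```text
t 0.9 pos [0.3505 0.2426 0.2071] F [ 0.9  1.  -0.1] w 0.0852 
 shift [-15.2  -17.07  -0.23] turn [-0.3   0.13 83.61]
```

>>> send_rows --pt "-3.1 -3.5 0 0 0 0 8.5" --pt "-3.1 -3.5 0 0 0 0 8.5" --pt "-3.1 -3.5 0 0 0 0 8.5" --pt "-3.1 -3.5 0 0 0 0 8.5" --pt "-2.0 -2.2 -0.3 0 0 8.5 7" --pt "0 0 0 0 0 8.5 7" --pt "0 0 0 0 0 8.5 7" --pt "0 0 0 0 0 8.5 7"

```text
clock: 1.7
tool_pos: [0.4429, 0.03, 0.2085]
tool_rot: [-0.001, 0.436, 0.9, -0.003]
wrist_force: [-0.2, -0.5, -0.1]
grip_width: 0.0701
```

>>> send_rows --pt "0 0 0 0 0 8.5 7" --pt "0 0 0 0 0 8.5 7" --pt "0 0 0 0 0 8.5 7" --pt "0 0 0 0 0 8.5 7" --pt "0 0 0 0 0 8.5 7" --pt "0 0 0 0 0 8.5 7"

```text
clock: 2.3
tool_pos: [0.44, 0.0295, 0.2055]
tool_rot: [-0.002, 0.784, 0.621, -0.006]
wrist_force: [0.1, -0.3, -1.1]
grip_width: 0.0702
```

```bash
python3 -c "
from h import *
go(.446,.035,.21,-.185)
st=manip.state();np.save('w1.npy',T('wrist',st)[1])
cv2.imwrite('pics/w1.png',viewer.get_image('wrist'))"
```

```text
t 2.3 pos [0.44   0.0295 0.2055] F [ 0.1 -0.3 -1.1] w 0.0702 
 shift [ 0.67  0.46 -0.46] turn [-0.54  0.39 -2.57]
```

View pics/w1.png

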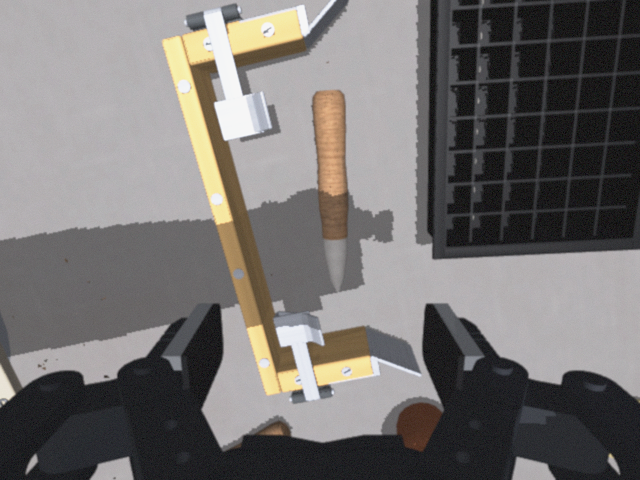

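The wrist view shows the dibber's butt at (328,91) and tip at (337,291). The bay's near outer corners are at (163,40) and (268,394), the left rail end is at (302,7), and the tray's near-right rim corner is at (435,258).

Run:
```python
from h import *
K=T("top")[0];K=np.array(viewer.camera_params("wrist")["K"]);E=np.load("w1.npy")
w=lambda u,v,z:ray(K,E,u,v,z)[:2]
a,b=w(328,91,.015),w(337,291,.013);m=(a+b)/2;d=a-b
print("dib",a,b,"mid",m,"len",np.linalg.norm(d),"yaw",-np.arctan2(d[0],d[1]))
l,r=w(163,40,.056),w(268,394,.056);d=l-r
print("bay near",l,r,np.linalg.norm(d),"yaw",-np.arctan2(d[0],d[1]))
print("left rail outer far",w(302,7,.056),"right rail outer far",w(379,375,.056))
print("mtray nr",w(434,257,.055),"along near rim",w(419,0,.055))
m=m; go(*m,.21,-np.arctan2(*( (a-b)[:2])))
```

```text
dib [0.4632897  0.11728049] [ 0.43336512 -0.04906598] mid [0.44832741 0.03410725] len 0.1690166551813472 yaw -0.177989363818333
bay near [0.3620733  0.17156759] [ 0.35867066 -0.1101349 ] 0.2817230379941296 yaw -0.012078228697393391
left rail outer far [0.45763202 0.16943886] right rail outer far [ 0.45398297 -0.11283907]
mtray nr [ 0.51499007 -0.02098356] along near rim [0.53310432 0.15609485]
t 2.35 pos [0.4398 0.0295 0.2055] F [-0.5  0.8  0. ] w 0.0696 
 shift [ 0.64  0.71 -0.47] turn [-0.56  0.39 -3.19]
```

>>> send_rows --pt "0.6 0.7 0 -0.5 0.4 -3.2 7" --pt "0 0 4.5 0 0 0 6.5" --pt "0 0 4.5 0 0 0 6.5" --pt "0 0 4 0 0 0 6.5" --pt "0 0 2 0 0 0 6.5"

```text
clock: 2.85
tool_pos: [0.4536, 0.0337, 0.055]
tool_rot: [0.004, 0.762, 0.647, 0.004]
wrist_force: [-0.2, -0.2, -0.1]
grip_width: 0.0654
```

```bash
python3 -c "
from h import *
go(.448,.034,.017,-.178)"
```

```text
t 2.85 pos [0.4536 0.0337 0.055 ] F [-0.2 -0.2 -0.1] w 0.0654 
 shift [-0.07 -0.6   3.79] turn [ 0.65 -0.1   0.91]
```

>>> send_rows --pt "0 -0.6 1.2 0.6 0 0.9 6.5" --pt "0 0 1.3 0 0 0 6.5" --pt "0 0 0.8 0 0 0 6.5" --pt "0 0 0 0 0 0 6.5"

```text
clock: 3.25
tool_pos: [0.4428, 0.0351, 0.0173]
tool_rot: [-0.004, 0.766, 0.643, -0.003]
wrist_force: [-0.9, 0.1, -0.7]
grip_width: 0.0649
```

```bash
python3 -c "
from h import *
go(.448,.034,.017,-.178)"
```

```text
t 3.25 pos [0.4428 0.0351 0.0173] F [-0.9  0.1 -0.7] w 0.0649 
 shift [-0.02  0.53  0.03] turn [-0.51 -0.05  0.23]
```

>>> send_rows --pt "0 0.4 0 -0.4 0 0 6.5" --pt "0 0 0 0 0 0 5" --pt "0 0 0 0 0 0 2" --pt "0 0 0 0 0 0 2" --pt "0 0 0 0 0 0 2" --pt "0 0 0 0 0 0 2" --squeeze 40

```text
clock: 3.85
tool_pos: [0.451, 0.0341, 0.021]
tool_rot: [0.002, 0.766, 0.643, 0.003]
wrist_force: [-0.2, -1.1, -0.9]
grip_width: 0.0197
```

>>> send_rows --pt "0 0 0 0 0 0 2" --pt "0 0 -1.5 0 0 0 2" --pt "0 0 -3 0 0 0 2" --pt "0 0 -4 0 0 0 2" --pt "0 0 -4 0 0 0 2" --pt "0 0 -1 0 0 0 2"

```text
clock: 4.45
tool_pos: [0.4465, 0.0343, 0.1576]
tool_rot: [-0.001, 0.766, 0.643, -0.001]
wrist_force: [0.0, 0.4, 0.2]
grip_width: 0.0198
```

```bash
python3 -c "
from h import *
go(.494,.266,.14,1.494)"
```

```text
t 4.45 pos [0.4465 0.0343 0.1576] F [0.  0.4 0.2] w 0.0198 
 shift [23.65  0.7   1.77] turn [-8.000e-02 -1.600e-01 -9.551e+01]
```

```bash
python3 -c "
from h import *
st=manip.state();np.save('w2.npy',T('wrist',st)[1])
cv2.imwrite('pics/w2.png',viewer.get_image('wrist'))"
```

```text
(no output)
```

View pics/w2.png

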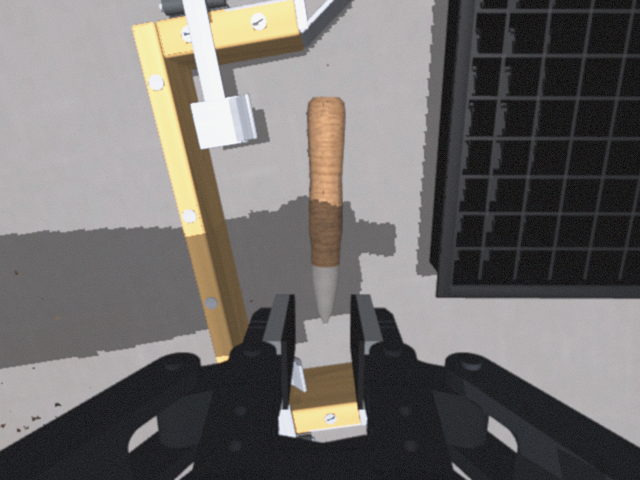

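The grasp missed: the dibber still lies in the bay, from (325,98) to (325,322), on the finger midline at x≈325. The pads were too high and slid off the top, so I'll retry lower.

Run:
```python
from h import *
K=np.array(viewer.camera_params("wrist")["K"]);E=np.load("w2.npy")
w=lambda u,v,z:ray(K,E,u,v,z)[:2]
a,b=w(325,98,.015),w(325,322,.013);d=a-b
print("dib",(a+b)/2,np.linalg.norm(d),"yaw",-np.arctan2(d[0],d[1]))
st=manip.state()
for z in (.161,.15,.14): print(proj(K,E,np.array([*st["tool_pos"][:2],z])))
m=(a+b)/2
go(*m,.010,-np.arctan2(d[0],d[1]))
```

```text
dib [0.44826837 0.03467293] 0.16756654080211555 yaw -0.1707832895660989
[321.89519597 299.05732382]
[321.99500389 288.7995892 ]
[322.07614461 280.46037183]
t 4.5 pos [0.4465 0.0343 0.1575] F [-0.   0.5  0.9] w 0.0198 
 shift [ 0.06  0.21 14.75] turn [-0.16 -0.05 -0.12]
```

>>> send_rows --pt "0 0 3 0 0 0 6" --pt "0 0 3 0 0 0 6" --pt "0 0 2 0 0 0 6"

```text
clock: 4.8
tool_pos: [0.45, 0.0341, 0.0775]
tool_rot: [0.002, 0.766, 0.643, 0.003]
wrist_force: [-0.2, 0.5, -0.2]
grip_width: 0.0596
```

>>> send_rows --pt "0 0 2.5 0 0 0 6" --pt "0 0 2.2 0 0 0 6" --pt "0 0 1.2 0 0 0 6" --pt "0 0 0.5 0 0 0 6"

```text
clock: 5.2
tool_pos: [0.4417, 0.0347, 0.003]
tool_rot: [-0.003, 0.766, 0.643, -0.002]
wrist_force: [-0.4, 0.0, 0.6]
grip_width: 0.06
```

```bash
python3 -c "
from h import *
go(.448,.0347,.010,-.171)"
```

```text
t 5.2 pos [0.4417 0.0347 0.003 ] F [-0.4  0.   0.6] w 0.06 
 shift [ 0.11  0.62 -0.7 ] turn [-0.45 -0.02 -0.11]
```

>>> send_rows --pt "0 0.5 -0.4 -0.3 0 0 6" --pt "0 0 0 0 0 0 4" --pt "0 0 0 0 0 0 1.5" --pt "0 0 0 0 0 0 1.5" --pt "0 0 0 0 0 0 1.5"

```text
clock: 5.7
tool_pos: [0.4469, 0.0337, 0.0072]
tool_rot: [-0.001, 0.766, 0.643, -0.001]
wrist_force: [-0.1, 0.0, 1.0]
grip_width: 0.0148
```

```bash
python3 -c "
from h import *
st=manip.state();np.save('w3.npy',T('wrist',st)[1])
cv2.imwrite('pics/w3.png',np.hstack([cv2.resize(viewer.get_image('wrist'),(400,300)),cv2.resize(viewer.get_image('scene')[190:340,190:390],(400,300))]))"
```

```text
(no output)
```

View pics/w3.png

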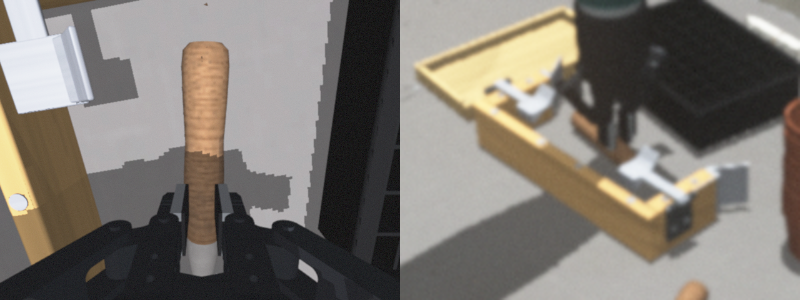

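The dibber lies between the pads, which are just short of the barrel's waist at (202,190). I'll close further.

>>> send_rows --pt "0 0 0 0 0 0 0" --pt "0 0 0 0 0 0 0" --pt "0 0 0 0 0 0 0" --pt "0 0 0 0 0 0 0" --pt "0 0 0 0 0 0 0" --squeeze 45

```text
clock: 6.3
tool_pos: [0.448, 0.0337, 0.0083]
tool_rot: [-0.0, 0.766, 0.643, 0.0]
wrist_force: [0.3, 0.2, 0.2]
grip_width: -0.0001
```

```bash
python3 -c "
from h import *
cv2.imwrite('pics/w4.png',np.hstack([cv2.resize(viewer.get_image('wrist')[100:400,170:470],(400,400)),cv2.resize(viewer.get_image('scene')[210:310,250:350],(400,400),interpolation=2)]))"
```

```text
(no output)
```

View pics/w4.png

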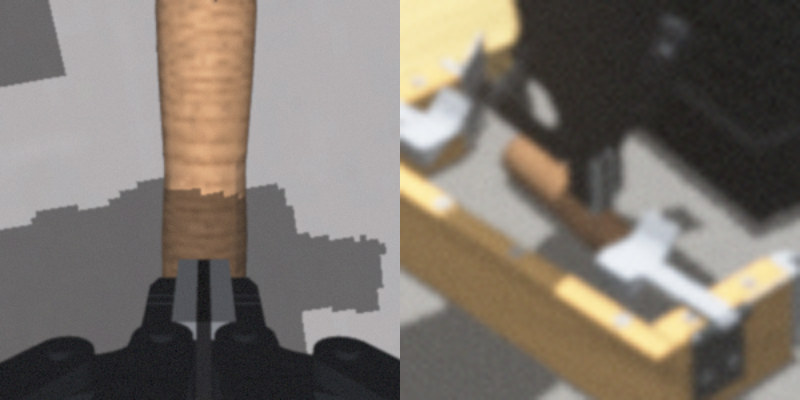

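The closed fingers stand on top of the barrel: the tips are at (203,260) in the wrist crop and about (300,261) in the scene view. So the tips are higher than the stated 11 mm offset implies, and I'll work out their real height.

Run:
```python
from h import *
K,E,_=T("scene");s=manip.state();print(s["tool_pos"],s["qpos"])
for z in(-.003,.01,.02,.03,.04):print(z,proj(K,E,np.array([*s["tool_pos"][:2],z])))
K,E,_=T("wrist")
M=E@np.linalg.inv(np.array(viewer.camera_params("wrist")["hand_eye"]))
for x in(.011,0,-.011):
  print(x,[(z,np.round(proj(K,E,(M@[x,0,z,1])[:3])[1])) for z in(-.04,-.03,-.02,-.01,0,.011)])
```

```text
[0.44796738 0.03365586 0.00828804] [-6.93128487e-02  1.82584597e-01 -6.37121502e-01  7.51192926e-01
  3.22972234e-04  1.67447762e+00]
-0.003 [299.85629903 272.25798395]
0.01 [299.60101908 267.45437501]
0.02 [299.40283234 263.72509022]
0.03 [299.20304404 259.96566891]
0.04 [299.00163469 256.17574428]
0.011 [(-0.04, np.float64(313.0)), (-0.03, np.float64(300.0)), (-0.02, np.float64(289.0)), (-0.01, np.float64(279.0)), (0, np.float64(270.0)), (0.011, np.float64(262.0))]
0 [(-0.04, np.float64(345.0)), (-0.03, np.float64(330.0)), (-0.02, np.float64(317.0)), (-0.01, np.float64(306.0)), (0, np.float64(296.0)), (0.011, np.float64(286.0))]
-0.011 [(-0.04, np.float64(375.0)), (-0.03, np.float64(359.0)), (-0.02, np.float64(344.0)), (-0.01, np.float64(332.0)), (0, np.float64(320.0)), (0.011, np.float64(309.0))]
```

>>> send_rows --pt "0 0 -0.3 0 0 0 5" --pt "0 0 0 0 0 0 5" --pt "0 0 0 0 0 0 5" --pt "0 0 0 0 0 0 5"

```text
clock: 6.8
tool_pos: [0.4475, 0.0337, 0.0113]
tool_rot: [-0.0, 0.766, 0.643, -0.0]
wrist_force: [1.1, -0.0, -0.2]
grip_width: 0.0499
```

>>> send_rows --pt "0 0 0.8 0 0 0 5" --pt "0 0 0.6 0 0 0 5" --pt "0 0 0.3 0 0 0 5"

```text
clock: 7.1
tool_pos: [0.448, 0.0337, -0.0067]
tool_rot: [-0.0, 0.766, 0.643, 0.0]
wrist_force: [-0.5, -0.4, -0.3]
grip_width: 0.0501
```

```bash
python3 -c "
from h import *
go(.448,.0345,-.01,-.171)"
```

```text
t 7.1 pos [ 0.448   0.0337 -0.0067] F [-0.5 -0.4 -0.3] w 0.0501 
 shift [ 0.08 -0.02  0.33] turn [ 0.01 -0.02 -0.11]
```

>>> send_rows --pt "0 0 0.4 0 0 0 5" --pt "0 0 0.3 0 0 0 5" --pt "0 0 0.1 0 0 0 5"

```text
clock: 7.4
tool_pos: [0.4469, 0.0338, -0.0165]
tool_rot: [-0.001, 0.766, 0.643, -0.001]
wrist_force: [1.3, -0.2, -0.4]
grip_width: 0.0499
```

>>> send_rows --pt "0 0 0 0 0 0 3" --pt "0 0 0 0 0 0 1.5" --pt "0 0 0 0 0 0 1.5" --pt "0 0 0 0 0 0 1.5"

```text
clock: 7.8
tool_pos: [0.447, 0.0338, -0.0164]
tool_rot: [-0.001, 0.766, 0.643, -0.001]
wrist_force: [0.7, -0.4, -0.7]
grip_width: 0.0251
```

The pads now hold at 25 mm. In practice the tips stand about 24 mm behind the reported TCP. I'll lift and check.

>>> send_rows --pt "0 0 -0.5 0 0 0 1.5" --pt "0 0 -2 0 0 0 1.5" --pt "0 0 -3 0 0 0 1.5" --pt "0 0 -4 0 0 0 1.5" --pt "0 0 -3 0 0 0 1.5" --pt "0 0 -1 0 0 0 1.5" --pt "0 0 0 0 0 0 1.5"

```text
clock: 8.5
tool_pos: [0.4456, 0.0338, 0.1238]
tool_rot: [-0.002, 0.766, 0.643, -0.002]
wrist_force: [0.4, 0.3, -0.5]
grip_width: 0.0252
```

```bash
python3 -c "
from h import *
go(.494,.266,.11,1.494)"
```

```text
t 8.5 pos [0.4456 0.0338 0.1238] F [ 0.4  0.3 -0.5] w 0.0252 
 shift [23.71  0.78  1.37] turn [ -0.21  -0.21 -95.51]
```

>>> send_rows --pt "3 0.1 0 0 0 0 1.5" --pt "4 0.1 0 0 0 0 1.5" --pt "4 0.1 0 0 0 0 1.5" --pt "4 0.1 0 0 0 0 1.5" --pt "4 0.1 0 0 0 0 1.5" --pt "3 0.1 0 0 0 0 1.5" --pt "1 0.1 0 0 0 -5 1.5" --pt "0 0 0 0 0 -8.5 1.5"

```text
clock: 9.3
tool_pos: [0.4867, 0.2651, 0.1078]
tool_rot: [-0.006, 0.685, 0.729, -0.01]
wrist_force: [0.3, 0.6, -0.9]
grip_width: 0.0253
```

>>> send_rows --pt "0 0 0 0 0 -8.5 1.5" --pt "0 0 0 0 0 -8.5 1.5" --pt "0 0 0 0 0 -8.5 1.5" --pt "0 0 0 0 0 -8.5 1.5" --pt "0 0 0 0 0 -8.5 1.5" --pt "0 0 0 0 0 -8.5 1.5" --pt "0 0 0 0 0 -8.5 1.5" --pt "0 0 0 0 0 -8.5 1.5"

```text
clock: 10.1
tool_pos: [0.4742, 0.2616, 0.0872]
tool_rot: [-0.023, 0.154, 0.988, -0.012]
wrist_force: [-0.0, 0.1, -0.5]
grip_width: 0.0253
```

```bash
python3 -c "
from h import *
go(.494,.266,.0,1.494)"
```

```text
t 10.1 pos [0.4742 0.2616 0.0872] F [-0.   0.1 -0.5] w 0.0253 
 shift [-2.12  1.29  8.6 ] turn [ -1.51  -2.63 -13.37]
```

>>> send_rows --pt "-1 0.6 0 -0.7 -1.3 -6.5 1.5" --pt "-1 0.6 0 -0.7 -1.3 -6.5 1.5" --pt "0 0 1.5 0 0 0 1.5" --pt "0 0 0 0 0 0 1.5"

```text
clock: 10.5
tool_pos: [0.4908, 0.2659, 0.0613]
tool_rot: [-0.006, 0.035, 0.999, -0.004]
wrist_force: [-0.7, -0.7, -1.0]
grip_width: 0.0249
```

```bash
python3 -c "
from h import *
go(.494,.266,.0,1.494)
st=manip.state();np.save('w5.npy',T('wrist',st)[1])
cv2.imwrite('pics/w5.png',viewer.get_image('wrist'))"
```

```text
t 10.5 pos [0.4908 0.2659 0.0613] F [-0.7 -0.7 -1. ] w 0.0249 
 shift [-0.39  0.08  6.12] turn [-0.44 -0.7   0.34]
```

View pics/w5.png

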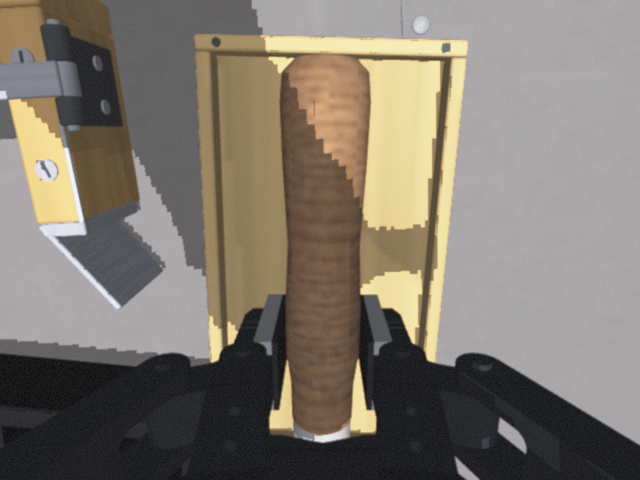

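The dibber is held at (325,240), centred between the tool tray's walls at columns 205 and 450. I'll lower it.

>>> send_rows --pt "-0.3 0 2 -0.4 -0.7 0 1.5" --pt "0 0 2 0 0 0 1.5" --pt "0 0 1.2 0 0 0 1.5" --pt "0 0 0.5 0 0 0 1.5"

```text
clock: 10.95
tool_pos: [0.4952, 0.2662, 0.0034]
tool_rot: [0.001, 0.036, 0.999, 0.0]
wrist_force: [0.1, 0.1, -0.6]
grip_width: 0.0254
```

```bash
python3 -c "
from h import *
go(.494,.266,-.007,1.494)"
```

```text
t 10.95 pos [0.4952 0.2662 0.0034] F [ 0.1  0.1 -0.6] w 0.0254 
 shift [ 0.12 -0.03  1.04] turn [0.04 0.15 0.29]
```

>>> send_rows --pt "0 0 0.6 0 0 0 1.5" --pt "0 0 0.3 0 0 0 1.5" --pt "0 0 0.1 0 0 0 1.5" --pt "0 0 0 0 0 0 1.5"

```text
clock: 11.35
tool_pos: [0.4958, 0.2664, -0.0068]
tool_rot: [0.002, 0.036, 0.999, 0.0]
wrist_force: [-0.0, -0.2, -0.2]
grip_width: 0.0251
```

>>> send_rows --pt "0 0 0.2 0 0 0 1.5" --pt "0 0 0 0 0 0 1.5" --pt "0 0 0 0 0 0 3.5" --pt "0 0 0 0 0 0 5.5" --pt "0 0 0 0 0 0 5.5" --pt "0 0 0 0 0 0 5.5"

```text
clock: 11.95
tool_pos: [0.4979, 0.2674, -0.0066]
tool_rot: [0.004, 0.036, 0.999, 0.001]
wrist_force: [0.5, -0.3, 0.3]
grip_width: 0.055
```

>>> send_rows --pt "0 0 -1.5 0 0 0 5.5" --pt "0 0 -3 0 0 0 5.5" --pt "0 0 -4 0 0 0 5.5" --pt "0 0 -4 0 0 0 5.5" --pt "0 0 -3 0 0 0 3" --pt "0 0 -2 0 0 0 0" --pt "0 0 0 0 0 0 0"

```text
clock: 12.65
tool_pos: [0.4951, 0.2663, 0.1738]
tool_rot: [0.002, 0.036, 0.999, 0.001]
wrist_force: [-0.3, 0.8, 0.2]
grip_width: 0.0116
```

```bash
python3 -c "
from h import *
go(.56,.22,.2,1.494)
st=manip.state();np.save('w6.npy',T('wrist',st)[1])
a=viewer.get_image('wrist');cv2.imwrite('pics/w6a.png',a)
b=viewer.get_image('top');cv2.imwrite('pics/top1.png',b)
cv2.imwrite('pics/w6.png',np.hstack([cv2.resize(a,(400,300)),cv2.resize(b[150:330,160:400],(400,300))]))
E=np.load('w5.npy');K=np.array(viewer.camera_params('wrist')['K'])
print(ray(K,E,196,37,.022),ray(K,E,467,42,.022))"
```

```text
t 12.65 pos [0.4951 0.2663 0.1738] F [-0.3  0.8  0.2] w 0.0116 
 shift [-6.82 -4.15 -2.6 ] turn [0.07 0.2  0.29]
[0.38201657 0.21755742 0.022     ] [0.39247945 0.33515116 0.022     ]
```

View pics/w6.png

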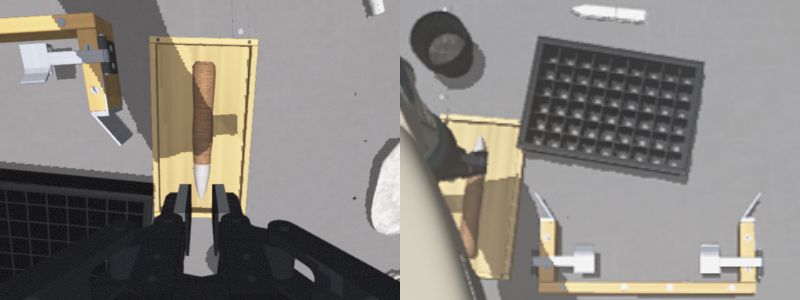

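The dibber lies flat in the tool tray, from (204,65) to (202,195) in the wrist half, and the module tray has not moved. Next I'll nudge the tray sideways and square it from its left edge with closed fingers.

>>> send_rows --pt "-3 -1.1 0 0 0 0 0" --pt "-4 -1.1 0 0 0 0 0" --pt "-2.5 -1 0 0 0 0 0" --pt "0 0 3 0 0 0 0" --pt "0 0 4 0 0 0 0" --pt "0 0 3 0 0 0 0"

```text
clock: 13.35
tool_pos: [0.5847, 0.2238, 0.0592]
tool_rot: [-0.004, 0.035, 0.999, -0.002]
wrist_force: [-0.3, 0.1, 0.3]
grip_width: -0.0002
```

```bash
python3 -c "
from h import *
go(.587,.232,.01,1.5)"
```

```text
t 13.35 pos [0.5847 0.2238 0.0592] F [-0.3  0.1  0.3] w -0.0002 
 shift [-0.22  0.85  4.92] turn [-0.22 -0.5  -0.01]
```

>>> send_rows --pt "-0.2 0.9 1 0 -0.5 0 0" --pt "0 0 2 0 0 0 0" --pt "0 0 1.2 0 0 0 0" --pt "0 0 0.4 0 0 0 0"

```text
clock: 13.75
tool_pos: [0.5785, 0.2315, 0.0012]
tool_rot: [-0.008, 0.035, 0.999, -0.004]
wrist_force: [-1.3, 0.1, 0.6]
grip_width: 0.0001
```

>>> send_rows --pt "0 -0.7 0 0 0 0 0" --pt "0 -0.7 0 0 0 0 0" --pt "0 -0.7 0 0 0 0 0" --pt "0 -0.7 0 0 0 0 0"

```text
clock: 14.15
tool_pos: [0.5782, 0.2047, 0.0041]
tool_rot: [-0.007, 0.034, 0.999, -0.002]
wrist_force: [-0.2, 1.1, -0.8]
grip_width: 0.0001
```

>>> send_rows --pt "0 -0.7 0 0 0 0 0" --pt "0 -0.7 0 0 0 0 0" --pt "0 -0.7 0 0 0 0 0"

```text
clock: 14.45
tool_pos: [0.5778, 0.1818, 0.0062]
tool_rot: [-0.005, 0.035, 0.999, -0.001]
wrist_force: [-0.6, 1.9, -0.1]
grip_width: 0.0
```

```bash
python3 -c "
from h import *
go(.587,.165,.01,1.5)"
```

```text
t 14.45 pos [0.5778 0.1818 0.0062] F [-0.6  1.9 -0.1] w 0.0 
 shift [-1.03 -1.62 -0.38] turn [-0.19 -0.57  0.07]
```

>>> send_rows --pt "0 -0.7 0 0 0 0 0" --pt "0 -0.7 0 0 0 0 0" --pt "0 -0.3 0 0 0 0 0" --pt "0 1.5 0 0 0 0 0" --pt "0 1 -2 0 0 0 0" --pt "0 0 -4 0 0 0 4" --pt "0 0 -4 0 0 0 8.5" --pt "0 0 -4 0 0 0 8.5"

```text
clock: 15.25
tool_pos: [0.5744, 0.1892, 0.1426]
tool_rot: [-0.012, 0.036, 0.999, -0.005]
wrist_force: [0.6, -0.2, -0.5]
grip_width: 0.0431
```

Run:
```python
from h import *
go(.7,.04,.16,1.5)
K,E,_=T("wrist");im=viewer.get_image("wrist");cv2.imwrite("pics/w7.png",im)
b=viewer.get_image("top");cv2.imwrite("pics/top2.png",b)
K,E,_=T("top")
g=cv2.cvtColor(b,cv2.COLOR_BGR2GRAY);m=((g<85)*255).astype(np.uint8);z=np.zeros_like(m);z[160:270,205:370]=255;m&=z
cs=cv2.findContours(m,0,2)[0];c=max(cs,key=cv2.contourArea)
ap=cv2.approxPolyDP(c,5,True)[:,0];print([(p.tolist(),np.round(ray(K,E,*p,.055)[:2],3).tolist()) for p in ap])
cv2.imwrite("pics/v.png",np.hstack([cv2.resize(im,(400,300)),cv2.resize(b[150:330,160:400],(400,300))]))
```

```text
t 15.25 pos [0.5744 0.1892 0.1426] F [ 0.6 -0.2 -0.5] w 0.0431 
 shift [-13.54 -14.    -1.92] turn [-0.61 -1.41 -0.03]
[([260, 173], [0.705, 0.138]), ([359, 179], [0.688, -0.088]), ([260, 176], [0.697, 0.138]), ([255, 240], [0.548, 0.148]), ([353, 245], [0.534, -0.071]), ([272, 241], [0.546, 0.11]), ([277, 232], [0.566, 0.098]), ([295, 239], [0.55, 0.058]), ([294, 234], [0.561, 0.06]), ([352, 236], [0.555, -0.069]), ([357, 242], [0.541, -0.08]), ([359, 177], [0.692, -0.088])]
```

View pics/v.png

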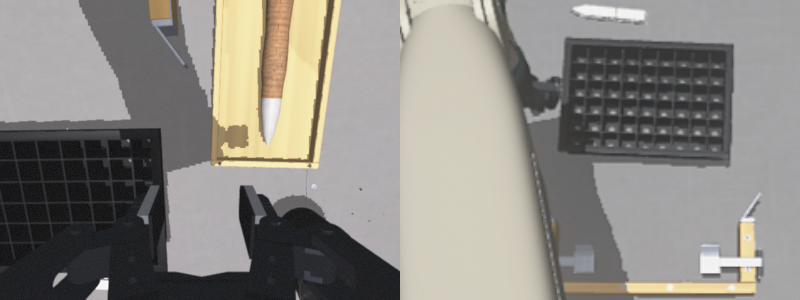

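The tray now lies nearly square. Its centre is about (0.62, 0.029), on the bay axis, with yaw about -0.06. Everything else is in place and the dibber is still in the tool tray. I'll cross over to behind the far rim.

>>> send_rows --pt "-3.3 -3 0 -0.6 -1.4 0 8.5" --pt "-3.3 -3 0 0 0 0 8.5" --pt "-3.3 -3 0 0 0 -1.5 8.5" --pt "-3.3 -3 0 0 0 -1.5 8.5" --pt "-2.5 -2.5 0 0 0 0 8.5" --pt "0 0 0 0 0 0 8.5"

```text
clock: 15.95
tool_pos: [0.7368, 0.0387, 0.1509]
tool_rot: [0.011, 0.004, 1.0, 0.001]
wrist_force: [-1.1, 0.7, 0.1]
grip_width: 0.0848
```

```bash
python3 -c "
from h import *
go(.73,.025,-.006,1.559)"
```

```text
t 15.95 pos [0.7368 0.0387 0.1509] F [-1.1  0.7  0.1] w 0.0848 
 shift [ 1.   -1.4  15.67] turn [0.11 1.23 0.21]
```

>>> send_rows --pt "0.4 -1.4 1 0 1.0 0 8.5" --pt "0 0 3.5 0 0 0 8.5" --pt "0 0 3.5 0 0 0 8.5" --pt "0 0 3 0 0 0 8.5"

```text
clock: 16.35
tool_pos: [0.7362, 0.025, 0.041]
tool_rot: [0.005, 0.003, 1.0, 0.0]
wrist_force: [0.5, -0.3, 0.2]
grip_width: 0.085
```

Run:
```python
from h import *
go(.73,.025,-.006,1.559)
cv2.imwrite("pics/w8.png",np.hstack([cv2.resize(viewer.get_image("wrist"),(400,300)),cv2.resize(viewer.get_image("scene")[150:300,250:450],(400,300))]))
```

```text
t 16.35 pos [0.7362 0.025  0.041 ] F [ 0.5 -0.3  0.2] w 0.085 
 shift [ 0.67 -0.01  4.69] turn [0.   0.6  0.31]
```

View pics/w8.png

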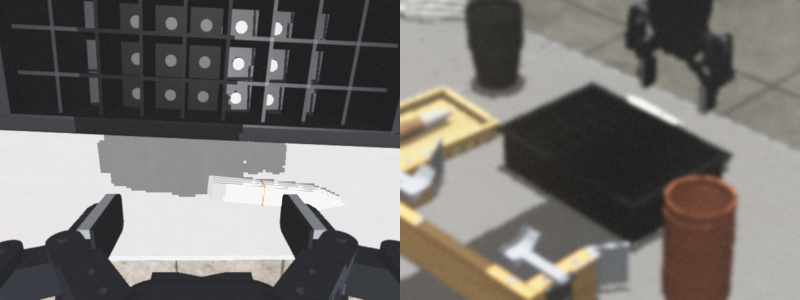

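The open fingertips (rows ~195) stand beyond the far rim (row ~138), and they will stay above the labels at (275,190). I'll descend and start the pull.

>>> send_rows --pt "0.3 0 1.5 0 0.5 0.3 8.5" --pt "0.2 0 1.5 0 0 0 8.5" --pt "0 0 0.8 0 0 0 8.5" --pt "0 0 0.3 0 0 0 8.5"

```text
clock: 16.85
tool_pos: [0.7262, 0.0268, -0.0046]
tool_rot: [-0.004, 0.005, 1.0, 0.0]
wrist_force: [-0.7, -0.1, -0.3]
grip_width: 0.085
```

>>> send_rows --pt "0.7 0 0 0 0 0 8.5" --pt "0.7 0 0 0 0 0 8.5" --pt "0.7 0 0 0 0 0 8.5" --pt "0.7 0 0 0 0 0 8.5"

```text
clock: 17.25
tool_pos: [0.7, 0.027, -0.0018]
tool_rot: [-0.0, 0.005, 1.0, 0.0]
wrist_force: [1.5, -1.0, -0.4]
grip_width: 0.085
```

```bash
python3 -c "
from h import *
go(.55,.027,-.004,1.559)"
```

```text
t 17.25 pos [ 0.7     0.027  -0.0018] F [ 1.5 -1.  -0.4] w 0.085 
 shift [15.   -0.16  0.22] turn [ 0.01 -0.02  0.09]
```

>>> send_rows --pt "0.8 0 0.05 0 0 0 8.5" --pt "0.8 0 0.05 0 0 0 8.5" --pt "0.8 0 0 0 0 0 8.5" --pt "0.8 0 0 0 0 0 8.5" --pt "0.8 0 0 0 0 0 8.5" --pt "0.8 0 0 0 0 0 8.5"

```text
clock: 17.85
tool_pos: [0.6489, 0.0273, -0.0013]
tool_rot: [0.002, 0.005, 1.0, -0.0]
wrist_force: [2.3, -0.1, -1.1]
grip_width: 0.0852
```

Run:
```python
from h import *
go(.55,.027,-.004,1.559)
b=viewer.get_image("top");cv2.imwrite("pics/top3.png",b);K,E,_=T("top")
g=cv2.cvtColor(b,cv2.COLOR_BGR2GRAY)
for v in (215,225,235,245,255,265):
    print(v,[int(u) for u in np.flatnonzero(np.abs(np.diff((g[v,225:400]<85).astype(int))))+225])
for u in (260,270,280,340,345,350,355): print('col',u,[int(x) for x in np.flatnonzero(np.abs(np.diff((g[180:330,u]<85).astype(int))))+180])
```

```text
t 17.85 pos [ 0.6489  0.0273 -0.0013] F [ 2.3 -0.1 -1.1] w 0.0852 
 shift [ 9.89 -0.13  0.24] turn [-0.01  0.19  0.09]
215 [332, 333, 335, 338, 343, 347, 353, 356, 358, 359]
225 [235, 236, 332, 333, 335, 338, 344, 347, 353, 356, 358, 359]
235 [332, 333, 335, 338, 344, 346, 354, 356, 358, 359]
245 [233, 234, 335, 339, 344, 346, 354, 356, 358, 360]
255 [332, 333, 334, 338, 344, 346, 354, 356, 358, 360]
265 [332, 333, 334, 338, 341, 342, 344, 346, 354, 356, 359, 360]
col 260 [199, 200]
col 270 []
col 280 []
col 340 [184, 199, 200, 202, 205, 212, 215, 221, 226, 231, 236, 242, 246, 254, 256, 264, 266, 271]
col 345 [201, 202, 204, 215, 216, 225, 226, 266, 270, 271, 313, 314, 325, 326]
col 350 [201, 202, 205, 212, 215, 221, 226, 231, 236, 241, 247, 252, 257, 262, 270, 271, 313, 314, 325, 326]
col 355 [201, 202, 204, 266, 270, 271, 309, 310, 325, 326]
```

The right edge at column ~360 puts the tray within a few mm of the bay axis, and it runs square. I'll keep pulling up to the catches.

>>> send_rows --pt "0.8 0 0.05 0 0 0 8.5" --pt "0.8 0 0.05 0 0 0 8.5" --pt "0.8 0 0 0 0 0 8.5" --pt "0.8 0 0 0 0 0 8.5" --pt "0.8 0 0 0 0 0 8.5" --pt "0.8 0 0 0 0 0 8.5"

```text
clock: 18.5
tool_pos: [0.5978, 0.0277, -0.0015]
tool_rot: [0.003, 0.005, 1.0, -0.0]
wrist_force: [2.4, 0.3, 0.5]
grip_width: 0.0851
```

>>> send_rows --pt "0.6 0 0.05 0 0 0 8.5" --pt "0.6 0 0.05 0 0 0 8.5" --pt "0.5 0 0 0 0 0 8.5" --pt "0.5 0 0 0 0 0 8.5"

```text
clock: 18.9
tool_pos: [0.5752, 0.0279, -0.0016]
tool_rot: [0.004, 0.005, 1.0, -0.0]
wrist_force: [2.4, 0.5, 1.1]
grip_width: 0.0854
```

Run:
```python
from h import *
go(.5455,.028,-.003,1.559)
```

```text
t 18.9 pos [ 0.5752  0.0279 -0.0016] F [2.4 0.5 1.1] w 0.0854 
 shift [ 2.97 -0.02  0.12] turn [-0.03  0.51  0.09]
```

Free sliding at about 2.4 N. From here I'll take small steps and watch the force.

>>> send_rows --pt "0.4 0 0.05 0 0.4 0 8.5" --pt "0.4 0 0 0 0 0 8.5" --pt "0.3 0 0 0 0 0 8.5"

```text
clock: 19.2
tool_pos: [0.5668, 0.0279, -0.0012]
tool_rot: [0.004, 0.005, 1.0, -0.0]
wrist_force: [9.0, -0.1, -1.3]
grip_width: 0.085
```

>>> send_rows --pt "0.3 0 0 0 0 0 8.5" --pt "0.3 0 0 0 0 0 8.5"

```text
clock: 19.4
tool_pos: [0.5671, 0.0279, 0.0003]
tool_rot: [0.01, 0.006, 1.0, 0.0]
wrist_force: [6.6, 0.4, -1.2]
grip_width: 0.0854
```

>>> send_rows --pt "0.3 0 0 0 0 0 8.5"

```text
clock: 19.5
tool_pos: [0.5671, 0.0279, 0.001]
tool_rot: [0.013, 0.006, 1.0, 0.0]
wrist_force: [8.0, 0.4, -2.3]
grip_width: 0.0852
```

>>> send_rows --pt "0.3 0 0 0 0 0 8.5"

```text
clock: 19.6
tool_pos: [0.5672, 0.0279, 0.0017]
tool_rot: [0.016, 0.006, 1.0, 0.0]
wrist_force: [7.4, 0.4, -2.4]
grip_width: 0.085
```

The catch ramps have been reached. A row's step sets the force, so small steps stall and the tool tilts a little. I'll use bigger steps and correct the tilt.

>>> send_rows --pt "0.4 0 0 0 1.8 0 8.5"

```text
clock: 19.7
tool_pos: [0.565, 0.0279, 0.0023]
tool_rot: [0.002, 0.006, 1.0, 0.0]
wrist_force: [5.2, 0.4, -2.0]
grip_width: 0.0853
```

>>> send_rows --pt "0.6 0 0 0 0.8 0 8.5"

```text
clock: 19.8
tool_pos: [0.5641, 0.0279, 0.0036]
tool_rot: [-0.001, 0.006, 1.0, 0.0]
wrist_force: [12.9, 0.5, 0.4]
grip_width: 0.0853
```

>>> send_rows --pt "0.7 0 0 0 0.8 0 8.5"

```text
clock: 19.9
tool_pos: [0.5632, 0.0279, 0.0055]
tool_rot: [-0.002, 0.006, 1.0, 0.001]
wrist_force: [11.2, 1.4, -0.0]
grip_width: 0.0851
```

Run:
```python
from h import *
go(.5455,.028,-.003,1.559)
```

```text
t 19.9 pos [0.5632 0.0279 0.0055] F [11.2  1.4 -0. ] w 0.0851 
 shift [ 1.77 -0.01  0.86] turn [ 0.08 -0.24  0.02]
```

>>> send_rows --pt "0.6 0 0.7 0 0 0 8.5"

```text
clock: 20.0
tool_pos: [0.5639, 0.0278, 0.001]
tool_rot: [0.004, 0.006, 1.0, 0.001]
wrist_force: [10.1, 0.3, 0.7]
grip_width: 0.0845
```

>>> send_rows --pt "0.9 0 0.5 0 0.4 0 8.5"

```text
clock: 20.1
tool_pos: [0.5627, 0.0277, -0.0017]
tool_rot: [0.007, 0.006, 1.0, 0.001]
wrist_force: [12.9, -0.2, 8.7]
grip_width: 0.085
```

>>> send_rows --pt "1.0 0 0.4 0 0.6 0 8.5"

```text
clock: 20.2
tool_pos: [0.563, 0.0276, -0.0018]
tool_rot: [0.012, 0.006, 1.0, 0.001]
wrist_force: [13.5, 1.6, 11.0]
grip_width: 0.0852
```

Run:
```python
from h import *
go(.5455,.028,-.003,1.559)
```

```text
t 20.2 pos [ 0.563   0.0276 -0.0018] F [13.5  1.6 11. ] w 0.0852 
 shift [1.75 0.01 0.08] turn [ 0.13  1.32 -0.  ]
```

>>> send_rows --pt "1.1 0 0 0 1.8 0 8.5"

```text
clock: 20.3
tool_pos: [0.56, 0.0276, 0.001]
tool_rot: [0.003, 0.006, 1.0, 0.001]
wrist_force: [10.9, 0.7, -0.2]
grip_width: 0.0852
```

>>> send_rows --pt "1.3 0 0.1 0 1.5 0 8.5"

```text
clock: 20.4
tool_pos: [0.5564, 0.0274, 0.0032]
tool_rot: [-0.001, 0.006, 1.0, 0.001]
wrist_force: [13.1, 0.0, 0.5]
grip_width: 0.0852
```

>>> send_rows --pt "1.5 0 0.1 0 1.5 0 8.5"

```text
clock: 20.5
tool_pos: [0.5479, 0.0272, 0.0046]
tool_rot: [-0.009, 0.006, 1.0, 0.001]
wrist_force: [8.2, 0.7, 0.0]
grip_width: 0.0849
```

Run:
```python
from h import *
go(.5455,.028,-.003,1.559)
```

```text
t 20.5 pos [0.5479 0.0272 0.0046] F [8.2 0.7 0. ] w 0.0849 
 shift [0.23 0.08 0.76] turn [ 0.14 -1.03 -0.04]
```

>>> send_rows --pt "0.2 0 0.2 0 0 0 8.5"

```text
clock: 20.6
tool_pos: [0.5467, 0.0273, 0.0033]
tool_rot: [-0.008, 0.006, 1.0, 0.001]
wrist_force: [1.0, 0.4, -0.9]
grip_width: 0.085
```

>>> send_rows --pt "0.4 0 0.2 0 0 0 8.5"

```text
clock: 20.7
tool_pos: [0.5441, 0.0272, 0.0017]
tool_rot: [-0.007, 0.006, 1.0, 0.001]
wrist_force: [5.1, 1.2, -0.6]
grip_width: 0.0848
```

Run:
```python
from h import *
go(.5455,.028,-.003,1.559)
im=viewer.get_image("wrist");b=viewer.get_image("top");cv2.imwrite("pics/w9.png",im);cv2.imwrite("pics/top4.png",b);cv2.imwrite("pics/sc4.png",viewer.get_image("scene"))
g=cv2.cvtColor(b,cv2.COLOR_BGR2GRAY);K,E,_=T("top")
for u in (290,330,338): print(u,g[205:330,u].tolist()[60:])
```

```text
t 20.7 pos [0.5441 0.0272 0.0017] F [ 5.1  1.2 -0.6] w 0.0848 
 shift [-0.14  0.08  0.46] turn [ 0.14 -0.79 -0.03]
290 [169, 169, 169, 169, 169, 170, 169, 170, 170, 170, 170, 169, 170, 169, 170, 169, 169, 170, 170, 170, 170, 170, 169, 170, 170, 170, 169, 169, 169, 169, 169, 169, 169, 169, 169, 169, 169, 169, 169, 169, 169, 169, 169, 169, 169, 169, 169, 169, 168, 169, 169, 168, 169, 169, 169, 169, 168, 169, 169, 169, 169, 168, 169, 169, 168]
330 [145, 144, 144, 144, 144, 144, 144, 144, 143, 143, 143, 143, 143, 143, 143, 142, 143, 143, 142, 142, 141, 143, 141, 142, 141, 140, 141, 141, 141, 140, 140, 140, 139, 139, 139, 138, 138, 138, 138, 138, 137, 137, 137, 137, 136, 136, 136, 136, 135, 134, 135, 135, 135, 135, 134, 133, 133, 133, 133, 133, 132, 132, 133, 132, 132]
338 [63, 66, 65, 65, 64, 64, 65, 64, 62, 61, 62, 65, 64, 64, 64, 64, 65, 66, 65, 62, 63, 65, 66, 67, 66, 66, 65, 66, 67, 65, 62, 63, 67, 67, 66, 65, 66, 66, 66, 66, 63, 62, 64, 65, 66, 67, 66, 66, 67, 67, 68, 67, 68, 66, 86, 130, 127, 129, 133, 138, 129, 88, 99, 103, 104]
```

The force collapsed from 13 N to 1 N near the home position, which looks like the snap. I'll stop pulling, back off and check.

>>> send_rows --pt "-0.8 0 0 0 0 0 8.5" --pt "-1.2 0 0 0 -0.5 0 8.5" --pt "-0.5 0 -2 0 0 0 8.5" --pt "0 0 -4 0 0 0 8.5" --pt "0 0 -4 0 0 0 8.5" --pt "0 0 -4 0 0 0 8.5" --pt "0 0 -4 0 0 0 8.5" --pt "0 0 0 0 0 0 8.5"

```text
clock: 21.65
tool_pos: [0.5614, 0.0276, 0.1783]
tool_rot: [-0.02, 0.006, 1.0, 0.002]
wrist_force: [0.9, -0.2, 1.1]
grip_width: 0.0849
```

Run:
```python
from h import *
go(.5,.03,.2,1.559)
st=manip.state();np.save('w10.npy',T('wrist',st)[1])
im=viewer.get_image("wrist");s=viewer.get_image("scene");t=viewer.get_image("top")
cv2.imwrite("pics/w10.png",im);cv2.imwrite("pics/s10.png",s);cv2.imwrite("pics/t10.png",t)
A=cv2.resize(im[:330],(800,412));B=cv2.resize(s[215:325,195:375],(308,188),interpolation=2);C=cv2.resize(cv2.imread("pics/scene0.png")[215:325,195:375],(308,188),interpolation=2);D=cv2.resize(t,(184,188))
cv2.imwrite("pics/final.png",np.vstack([A,np.hstack([B,C,D])]))
```

```text
t 21.65 pos [0.5614 0.0276 0.1783] F [ 0.9 -0.2  1.1] w 0.0849 
 shift [ 6.23  0.18 -1.93] turn [ 0.27 -2.24  0.03]
```

View pics/final.png

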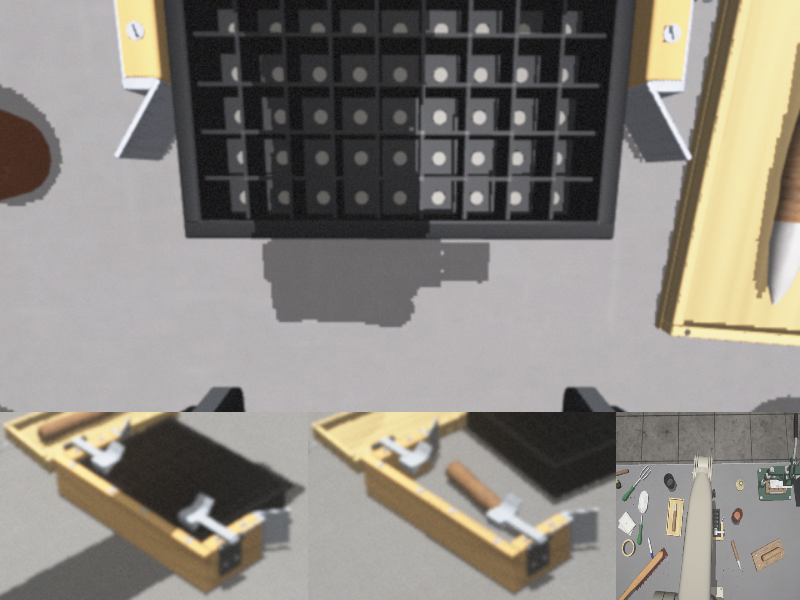

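The tray sits between the rails at rows 0–238, square, with its far rim level across the picture. In both scene crops the catches look alike, at about (105,455) and (197,512). Next I'll check the depth and the catch angles in numbers.

Run:
```python
from h import *
K=np.array(viewer.camera_params("wrist")["K"]);E=np.load("w10.npy")
w=lambda u,v,z:ray(K,E,u/1.25,v/1.2485,z)[:2]
fr,fl=w(187,239,.0535),w(614,239,.0535);rr,rl=w(120,82,.056),w(690,82,.056)
print("far rim",fr,fl,"rail ends",rr,rl)
d=rl-rr;d/=np.linalg.norm(d);x=np.array([d[1],-d[0]])
print("len rim",np.linalg.norm(fl-fr),"rails",np.linalg.norm(rl-rr),"far rim bay x mm",1e3*(fr-rr)@x,1e3*(fl-rr)@x,"rel yaw",np.cross(d,(fl-fr)/.232), "y off", 1e3*((fl+fr)/2-(rl+rr)/2)@d)
a=cv2.imread("pics/scene0.png");b=cv2.imread("pics/s10.png")
K,E,_=T("scene")
def mask(i):
    h=cv2.cvtColor(i,cv2.COLOR_BGR2HSV);return ((h[...,1]<60)&(h[...,2]>175)).astype(np.uint8)
for n,bx in(("left",(232,222,275,252)),("right",(295,262,345,300))):
    x0,y0,x1,y1=bx
    for i in(a,b):
        m=mask(i)[y0:y1,x0:x1];k,l,s,c=cv2.connectedComponentsWithStats(m)
        j=1+np.argmax(s[1:,4]);print(n,s[j],np.round(c[j],2))
# expected pixel shift for nose lifted 0.1 rad (6.5 mm)
for P in((.3885,.112),(.3865,-.052)):
    print(proj(K,E,np.array([*P,.055])),proj(K,E,np.array([*P,.0615])))
```

```text
far rim [ 0.53131482 -0.08913163] [0.5339882  0.14289556] rail ends [ 0.45172961 -0.1134334 ] [0.45467797 0.17387928]
len rim 0.23204258188661453 rails 0.28732780771770083 far rim bay x mm 79.33165607007281 79.62398298431815 rel yaw -0.0012600298027816825 y off -2.5255608567699706
left [  4   7  30  18 241] [20.27 15.69]
left [  4   7  30  18 244] [20.33 15.73]
right [  5   0  45  28 374] [21.99 13.53]
right [  9   4  30  25 212] [22.84 16.78]
[253.95571645 247.52224856] [253.70578563 245.02899954]
[305.01360982 279.72818619] [304.88881234 277.12485248]<stdin>:7: DeprecationWarning: Arrays of 2-dimensional vectors are deprecated. Use arrays of 3-dimensional vectors instead. (deprecated in NumPy 2.0)
```

Run:
```python
from h import *
a=cv2.imread("pics/scene0.png",0);b=cv2.imread("pics/s10.png",0)
for n,(x0,y0,x1,y1) in (("right arm",(308,272,332,290)),("right nose",(299,264,322,284)),("left",(238,232,264,248))):
    A,B=[cv2.resize(i[y0-6:y1+6,x0-6:x1+6],None,fx=4,fy=4,interpolation=2) for i in(a,b)]
    r=cv2.matchTemplate(B,A[24:-24,24:-24],5);_,v,_,p=cv2.minMaxLoc(r);print(n,round(v,3),"shift px",(p[0]-24)/4,(p[1]-24)/4)
go(.5,.03,.2,1.559)
```

```text
right arm 0.817 shift px 0.0 0.5
right nose 0.827 shift px 1.0 1.5
left 0.988 shift px 0.0 0.25
t 21.8 pos [0.5566 0.0278 0.1716] F [-0.1 -0.1 -0.5] w 0.0851 
 shift [ 5.8   0.17 -2.55] turn [ 0.3  -2.89  0.02]
```

Neither catch is lifted; a 0.1 rad lift would show as about -2.5 px. The tray is home and square. I'll move clear and hand in.

>>> send_rows --pt "0 0 -3 0 -2 0 8.5" --pt "0 0 -3 0 0 0 8.5" --pt "0 0 -1 0 0 0 8.5" --pt "0 0 0 0 0 0 8.5"

```text
clock: 22.2
tool_pos: [0.552, 0.028, 0.2326]
tool_rot: [-0.018, 0.006, 1.0, 0.003]
wrist_force: [1.2, -0.0, -0.4]
grip_width: 0.0848
```

```bash
python3 -c "
from h import *
print(manip.state()['tool_pos'],ticket.close_job())"
```

```text
the job is handed in; nothing more can be done
[0.5520268  0.02802181 0.23256736] None
```

The dibber is flat in the tool tray, the module tray is home in the bay with both catches reading as down, and the job is handed in at about 22 s.

**Dibber:** Two grasps closed above the barrel, because the fingertips sit about 24 mm behind the reported TCP rather than 11 mm ahead of it as stated. Going lower worked, and I laid the dibber inside the tool tray.

**Module tray:** I first nudged it sideways from its left rim with closed fingers to centre and square it. Then I hooked both open fingertips behind the far rim and pulled it in. The pull read at most about 13.5 N between moves and fell to about 1 N near home. My last two short steps went about 4 mm further, reading about 5 N, and then I backed off.

**Last checks:**
- **Depth:** the far rim measures bay x +79.5 mm, against 80 mm fully home. That means it is within measuring error of the stop, so the gap to the stop is not confirmed.
- **Squareness:** the tray is turned about 0.001 rad from the bay and sits about 2.5 mm off centre, inside the 6 mm play.
- **Catches:** in the scene view the left one has not moved. The right one shows no lift, but that match is weaker (0.82) because the background behind it changed.
- **Bystanders:** I touched none of the pots, rose or labels. I did not re-measure them at the end.

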